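# Index the reed tester to the next reed and start it

## Task

Index the reed tester's turntable on by one hole, counter-clockwise seen from above: draw the spring index plunger, swing the table round by it, and let the pin drop fully home in the very next hole, without wrenching the pin against the index ring. Then press the chrome start button right down and let it go. Leave the other things on the bench where they are.

Things in the scene. Friction and masses are not known exactly. Their poses are not given: they have to be found in the camera images.
- tester: Reed tester fixed to the bench: grey housing 300 x 345 mm, deck 60 mm high. Origin on the vertical turntable axis at bench level; x to the back, y to the start button's side. On the deck (mm): turntable 132 across, top 90, clamp nut 112 high; nozzle bridge x 37 to 142, y 0, 126 high; bellows 86 across at x 118, y 155, 134 high; gauge x 138, y -85, 125 high; button x -70, y 165.
- index_ring: Fixed steel ring, 208 mm across, face 74 mm above the bench; origin and axes as the tester. 8 hole shoes on an 85 mm radius are clamped where the reeds need them, so holes are NOT evenly spaced: counter-clockwise of the home hole the next lies anywhere from 36 to 54 degrees on, the one after 84 to 96. No listed pose tells where: find it by feel. Holes are 1.5 mm wider than the pin.
- index_pin: Steel pin, 8 mm diameter, end rounded 1.5 mm, part of the plunger and moving with it. Origin on the pin's axis, at bench level when home; its tip is 68 mm above the origin, so 6 mm deep in the hole when home. More than 22 N between pin and ring does harm; the spring's own 6 to 10 N does not.
- plunger_knob (a point): Centre of the pull knob: upright black fluted cylinder, 24 mm diameter, 20 mm tall, 120 mm above the bench when home, 85 mm from the turntable axis (at 205 degrees counter-clockwise from the tester's +x at turntable joint 0). Under it 4 mm of stem, then a barrel 18 mm across (21 at its foot) on a lug 30 mm wide along the turning direction, top 90 mm above the bench, moving with the turntable.
- plunger (a joint): How far the index plunger is drawn up, m: 0 = pin home, 0.006 = tip level with the ring's face (it reads 5 to 6 mm while riding on it between holes), 0.010 = upper stop. A spring pushes it down with 6 N at home, 8.4 N riding, 10 N at the stop; it stays up only while held or riding.
- turntable (a joint): Turntable angle, rad, counter-clockwise from above positive; 0 = pin in the home hole, where it starts (play 0.009 either way). Its bearing drags about 1.2 N at the knob, the riding pin about 1 N more, a little more when turned fast; it stays where it is left. Stops at -1.5 and 2.2.
- start_top (a point): Centre of the top face of the chrome push button on the tester's deck, 28 mm in diameter, pressed straight down; 82 mm above the bench when up.
- start (a joint): How far the start button is pressed, m: 0 = up, 0.006 = right down (5 N); it springs back up when let go.
- comb: Bystander: blue acrylic comb, 104 x 27 x 7 mm, lying on the bench; origin at the centre of its underside, x along it.
- reed_plate: Bystander: brass reed plate, 104 x 27 x 4 mm, lying on the bench; origin at the centre of its underside, x along it.
- scraper: Bystander: steel scraper with boxwood handle, 172 mm long and 20 mm thick, lying on the bench; origin under its middle, x along it towards the blade.
- cover_plate: Bystander: round nickel cover plate, 80 mm across, 13 mm high, lying on the bench; origin at the centre of its underside.
- screw_tin: Bystander: small round steel tin, 39 mm across, 15 mm high, standing on the tester's deck between button and bellows; origin at the centre of its underside.
- screwdriver: Bystander: wood-handled screwdriver, 150 mm long, 26 mm thick, lying on the bench; origin under its middle, x along it towards the tip.
- tuning_fork: Bystander: steel tuning fork, 128 mm long, 8 mm thick, lying on the bench; origin between stem and tines, x along it towards the tines.

How it is judged:
By the outcome, as a careful person would: the job done as asked, in the order asked, and still so for the second after the job is handed in, with the robot touching nothing.
It also fails if it takes over 54 s, if anything falls off the work surface, if the arm or the gripper's body presses on something with over 40 N, if the wrist force passes 120 N, or if a joint passes its speed limit or range.

## Robot

A 6-joint arm with a two-finger parallel gripper is mounted at the origin on the work surface. World frame = base frame: x ahead of the robot, y to its left, z up, the work surface at z = 0. Lengths are in m, angles in rad, forces in N, time in s.
With the tool pointing down it reaches from about 0.3 to 0.875 m from the base axis. Payload 6.4 kg.
Tool frame: the origin (TCP) lies on the centre line of the jaws, within the pads' length; the fingertips stand 25 mm ahead of it and the grasp point (between the pads) lies 6 mm ahead of it; z points along the fingers, y is the line along which they close (so a half turn about z gives the same grasp; the last joint's range is limited). The gripper opens to 85 mm and grips with 20 to 120 N. Pads are 22 mm wide; open, the fingers measure 114 mm over their backs; the gripper's body (76 mm by 85 mm) begins 54 mm behind the grasp point. The pads swing forward as they close: fully open they stand 13 mm farther back than shut.
Start: joints at [1.068, 0.181, 1.607, -0, 1.354, -0.206], TCP at [0.168, 0.55, 0.256] pointing down, gripper open.
Joint ranges: [-2.99, 2.99], [-0.89, 2.07], [0.3, 2.58], [-1.14, 4.28], [0, 2.63], [-3.12, 3.12]. Speed limits (rad/s): [2.57, 2.57, 3.01, 3.14, 3.14, 3.14].

## Interface

Orientations are given as a unit quaternion [w, x, y, z].
In Python, from bench import get_obs, camera, hand_in, spot_in gives the robot as it stands.
- The arm moves only by the shell command python3 -m jog 'ROWS'. ROWS is JSON, one flat list of numbers, 7 for each row, row after row: the shift along the tool's x, y, z in m, then the turn, a rotation vector about the tool's x, y, z in rad, then the closure, from 0 (fully open) to 1 (shut). A call has 1 to 20 rows; each row is the pose to reach, as a shift and turn from the pose commanded when the call began, along the tool's axes at that moment; what a row does not reach only later rows make up. A row lasts 1/8 s, in which the tool goes at most 62.5 mm and 10.7 degrees, less where a joint would pass 70% of its speed; a pose out of reach is approached as far as the arm can. A call with a gripper value outside its range is refused whole. The fingers move at their own pace and stop on an object; the grip force is fixed at half the most. Time passes only in rows, so rows that repeat a pose let the fingers close. It gives the time, the measured TCP pose, the force, the opening and the grip force at its end, in the units of the state.
- get_obs(): the state, without advancing time (a new reading comes with each control period).
- camera(name): name is "side" or "top"; returns a dict with "frame" (384x512x3 uint8, red, green, blue), "mtx" (3x3 intrinsics, pixels), "distortion" ([k1, k2, p1, p2, k3] as OpenCV has them; the pictures are not rectified), "extrinsics" (4x4, takes a point from camera to world coordinates). Camera axes: x right, y up, looking along -z (the intrinsics and any distortion apply to the point x, -y, -z); pixel columns grow to the right and rows downward; lengths in m; the calibration is good to about 2 mm. A picture is of the moment at which its call begins. There is no depth.
- hand_in(): hands the job in; it is judged then, once.
Trained networks look in a picture, given as the dict that the camera call returned (one of the last four; its "shot" number tells which), for a name from the list of things; names that differ only in an ending like _2 or _b are one class to them, and where a whole thing is asked for, a point or a joint stands for the part that bears it (a point fixed in the world has none). Each returns a list of dicts, best first, with "confidence" (0 to 1); they miss things now and then, are a little off and sometimes report something else, mostly with a low value. They report only what shows in the picture. A call takes as long as a camera call.
- spot_in(picture, name): "xyz" ([x, y, z] in m, in world coordinates, good to about 4 mm: the middle of the surface that is visible of it).
The state is a dict: "time_s": time; "q": joint angles; "dq": joint speeds; "joint_efforts": joint torques, N m; "eef_pos": TCP position; "eef_rot": TCP orientation; "wrist_force": force on the tool from outside, world axes, zero at the start; "torque": the same for the moment, N m; "opening": opening from 0.0 (shut) to 1.0 (fully open); "grasp_force": force on a finger pad.
Only numpy, scipy, OpenCV 4.12 (cv2) and the standard library are available. Lean on these libraries where they do the work, as an engineer would, in place of code of your own. Each camera call takes 0.05 s, during which the arm holds its last target. There are 200 camera calls.

## Working session

There is one attempt and no reset: what is moved stays moved. The work goes in short steps, Python scripts to look and compute and a shell command to move; the robot and the scene stay as the last step left them, time stands still between calls to the robot, and variables do not carry over. Pictures are saved under pics/ and viewed, at most 10 in all, crops included, and the job is handed in when it is done.

```bash
mkdir -p pics
cat > h.py <<'E'
import numpy as np,cv2
from bench import get_obs,camera,spot_in
from scipy.spatial.transform import Rotation as R
def proj(c,P):
    P=np.atleast_2d(P);M=np.linalg.inv(c["extrinsics"]);p=P@M[:3,:3].T+M[:3,3]
    p=p*[1,-1,-1]
    return cv2.projectPoints(p.reshape(-1,1,3),np.zeros(3),np.zeros(3),np.array(c["mtx"],float),np.array(c["distortion"],float))[0].reshape(-1,2)
def ray(c,uv):
    n=cv2.undistortPoints(np.array(uv,float).reshape(-1,1,2),np.array(c["mtx"],float),np.array(c["distortion"],float)).reshape(-1,2)[0]
    E=np.array(c["extrinsics"]);return E[:3,3],E[:3,:3]@np.array([n[0],-n[1],-1])
def atz(c,uv,z):
    o,d=ray(c,uv);return o+d*(z-o[2])/d[2]
E
python3 - <<'E'
from h import *
np.set_printoptions(precision=4,suppress=True)
o=get_obs();print(o["eef_pos"],o["eef_rot"],o["opening"],o["time_s"])
for n in("side","top"):
    c=camera(n);cv2.imwrite(f"pics/{n}0.png",c["frame"][:,:,::-1]);print(n,np.array(c["extrinsics"])[:3,3])
    for t in("plunger_knob","start_top","index_pin","tester","index_ring","screw_tin"):
        for s in spot_in(c,t)[:2]:print(t,np.array(s["xyz"]),s["confidence"],proj(c,s["xyz"])[0])
E
```

```text
[0.1679 0.5494 0.2554] [-0.0003  0.1479  0.989  -0.0008] 1.0032146146261638 0.0
side [0.5047 0.777  0.6493]
plunger_knob [ 0.4981 -0.0491  0.1222] 0.45 [272.6953 174.2724]
start_top [0.4598 0.143  0.0792] 0.42 [287.7969 232.9271]
tester [0.5741 0.1406 0.0585] 0.7 [240.5293 237.3922]
index_ring [0.5576 0.0497 0.0767] 0.64 [249.3931 208.7006]
screw_tin [0.549  0.1631 0.0716] 0.54 [250.1639 240.0781]
top [0.3676 0.0081 1.3312]
start_top [0.4754 0.2361 0.0174] 0.63 [179.651  205.0021]
start_top [0.463  0.1346 0.0831] 0.56 [207.8591 206.6983]
index_pin [ 0.5626 -0.0036  0.0704] 0.29 [250.4431 175.844 ]
tester [0.5745 0.0371 0.0565] 0.8 [238.0436 173.1296]
index_ring [ 0.5603 -0.0013  0.0758] 0.74 [249.7598 176.3004]
```

View pics/side0.png

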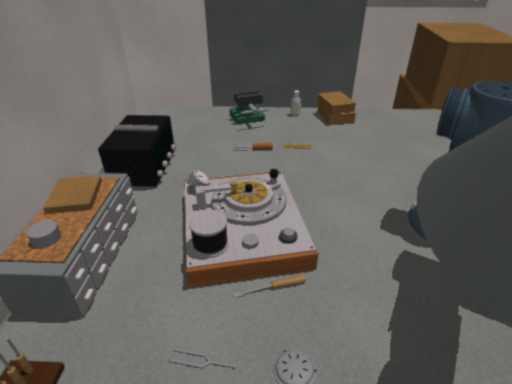

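View pics/top0.png

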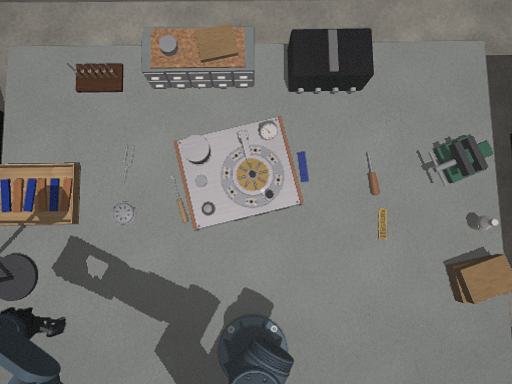

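Side view: the knob is at about (274,174), the button at (288,235) and the tin at (250,240). Top view: the turntable centre is at about (252,175), the knob at (269,194) and the button at (208,208). I'll check a pose model on an enlarged crop.

Run:
```python
from h import *
np.set_printoptions(precision=4,suppress=True)
X=np.array([.5605,-.0015]);yaw=np.deg2rad(12)
def W(x,y,z):
    c,s=np.cos(yaw),np.sin(yaw);return [X[0]+c*x-s*y,X[1]+s*x+c*y,z]
pol=lambda r,a,z:W(r*np.cos(np.deg2rad(a)),r*np.sin(np.deg2rad(a)),z)
for n,(x0,y0,x1,y1) in dict(top=(170,110,310,235),side=(175,160,320,280)).items():
    c=camera(n);k=5 if n=="side" else 4.7
    im=cv2.resize(c["frame"][y0:y1,x0:x1,::-1],None,fx=k,fy=k,interpolation=cv2.INTER_CUBIC)
    def dot(P,col):
        u=(proj(c,P)[0]+.5-[x0,y0])*k;cv2.circle(im,(int(u[0]),int(u[1])),2,col,-1)
    for a in range(0,360,6):dot(pol(.104,a,.074),(0,0,255))
    for a in range(0,360,30):dot(pol(.012,a+205,.130)if 0 else [pol(.085,205,.13)[0]+.012*np.cos(np.deg2rad(a)),pol(.085,205,.13)[1]+.012*np.sin(np.deg2rad(a)),.13],(0,255,0))
    b=W(-.07,.165,.082)
    for a in range(0,360,45):dot([b[0]+.014*np.cos(np.deg2rad(a)),b[1]+.014*np.sin(np.deg2rad(a)),.082],(255,0,255))
    dot(W(0,0,.112),(255,255,0))
    for d in(36,45,54):dot(pol(.085,205+d,.074),(255,128,0))
    cv2.imwrite(f"pics/{n}1.png",im)
print(pol(.085,205,.12),W(-.07,.165,.082))
```

```text
[np.float64(0.4926159816459801), np.float64(-0.0526542769679241), 0.12] [np.float64(0.4577242389637033), np.float64(0.1453405357638348), 0.082]
```

View pics/top1.png

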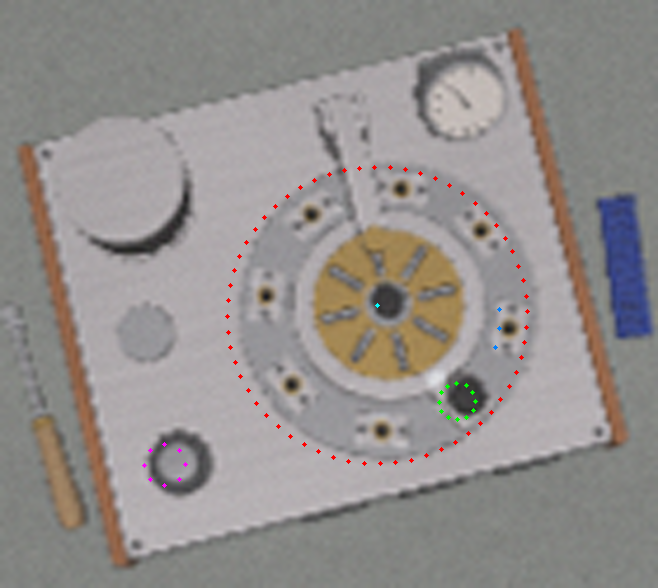

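View pics/side1.png

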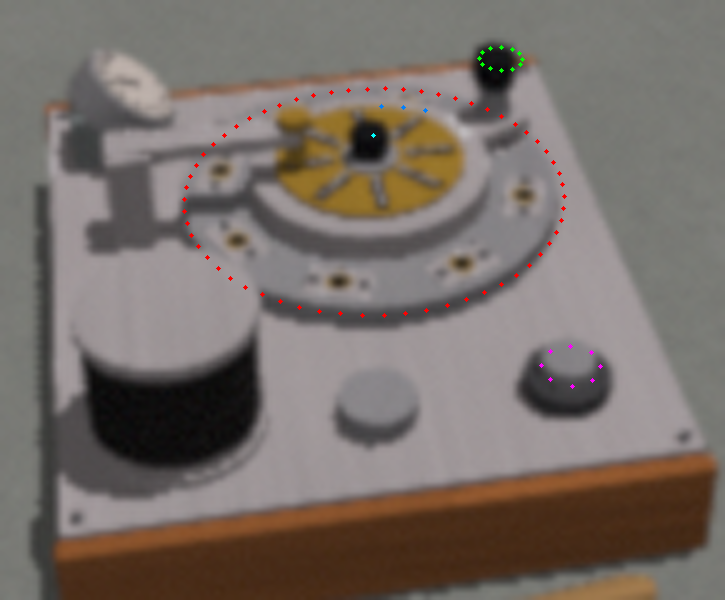

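The top crop shows all seven free holes. The next one counter-clockwise of the knob (467,397) is at crop (508,328), and the model sits about 9 crop px too far left. I'll fit the pose and hole angles from both views.

```bash
cat > fit.py <<'E'
from h import *
from scipy.optimize import least_squares
np.set_printoptions(precision=4,suppress=True)
ct,cs=camera("top"),camera("side")
T=lambda u:np.array(u)/4.7+[170,110]-.5
S=lambda u:np.array(u)/5+[175,160]-.5
ht=[(508,328),(481,230),(401,188),(311,214),(266,295),(292,384),(381,430)]
hs={2:(220,170),3:(237,240),4:(339,281),5:(461,263),6:(524,195)}
hs={3:(220,170),4:(237,240),5:(339,281),6:(461,263)} if 0 else hs
a0=np.deg2rad([45,90,135,180,225,270,315])
def pts(p):
    x,y,w=p[:3];c,s=np.cos(w),np.sin(w)
    Q=lambda a,b,z:[x+c*a-s*b,y+s*a+c*b,z]
    k=np.deg2rad(205)
    H=[Q(.085*np.cos(k+a),.085*np.sin(k+a),.074) for a in p[3:10]]
    return Q(0,0,.112),H,Q(.085*np.cos(k),.085*np.sin(k),.13),Q(-.07,.165,.082)
def res(p,full=0):
    n,H,k,b=pts(p);bt,bs=p[10:12],p[12:14];r=[]
    r+=[proj(ct,n)[0]+bt-T((389,301)),proj(ct,k)[0]+bt-T((467,397)),proj(ct,b)[0]+bt-T((177,463)),
        proj(cs,n)[0]+bs-S((370,132)),proj(cs,k)[0]+bs-S((496,54)),proj(cs,b)[0]+bs-S((571,360))]
    r+=[proj(ct,h)[0]+bt-T(u) for h,u in zip(H,ht)]
    for i,u in hs.items(): r.append(proj(cs,H[i])[0]+bs-S(u))
    return np.r_[np.ravel(r),p[10:]/1.5]
f=least_squares(res,np.r_[.56,-.006,.22,a0,0,0,0,0],loss="soft_l1")
p=f.x;n,H,k,b=pts(p)
print("axis",p[:2],"yaw",np.rad2deg(p[2]),"holes",np.rad2deg(p[3:10]),"bias",p[10:]);print("knob",k,"button",b)
print(res(p)[:-4].reshape(-1,2))
E
python3 fit.py
```

```text
axis [ 0.5632 -0.0074] yaw 12.689900424156004 holes [ 42.2448  91.7139 134.7556 179.5586 224.769  269.831  318.5518] bias [ 0.2798 -0.2479  0.0271  0.1211]
knob [np.float64(0.495979307527727), np.float64(-0.05940087672785121), 0.13] button [np.float64(0.4587060895851414), np.float64(0.13815946038538363), 0.082]
[[-0.2483 -0.1806]
 [ 0.3757 -0.3494]
 [-0.0923 -0.1773]
 [-0.0952 -0.5037]
 [-0.1305 -0.2444]
 [-0.4232 -0.6718]
 [ 0.0906  0.0138]
 [-0.1953  0.1692]
 [ 0.0238  0.293 ]
 [ 0.1694  0.0292]
 [-0.0953 -0.0144]
 [-0.2285  0.1369]
 [ 0.0876  0.1816]
 [ 0.3046  0.2196]
 [ 0.0381  0.146 ]
 [-0.0322  0.329 ]
 [ 0.2042  0.4015]
 [ 0.105   0.1487]]
```

```bash
cat > go.py <<'E'
import sys
from h import *
# go.py x y z yawdeg(y-axis of tool): shift/turn in tool axes
np.set_printoptions(precision=4,suppress=True)
def go(x,y,z,yd):
    o=get_obs();w,a,b,c=o["eef_rot"];Rc=R.from_quat([a,b,c,w])
    t=np.deg2rad(yd);ya=np.array([np.cos(t),np.sin(t),0]);za=np.array([0,0,-1.]);Rt=R.from_matrix(np.c_[np.cross(ya,za),ya,za])
    print("t",o["time_s"],"F",np.array(o["wrist_force"]),"shift",Rc.inv().apply(np.array([x,y,z])-o["eef_pos"]),"turn",(Rc.inv()*Rt).as_rotvec())
go(*map(float,sys.argv[1:5]))
E
python3 go.py .496 -.0594 .2 37.7; python3 -m jog 2>&1 | tail -3
```

```text
t 0.9 F [ 0.9293  0.423  -0.2736] shift [-0.4917 -0.4868  0.0563] turn [ 0.    -0.     0.616]
invalid input
```

```bash
python3 -m jog '[-0.492,-0.487,0.056,0,0,0.616,0.45, -0.492,-0.487,0.056,0,0,0.616,0.45, -0.492,-0.487,0.056,0,0,0.616,0.45, -0.492,-0.487,0.056,0,0,0.616,0.45, -0.492,-0.487,0.056,0,0,0.616,0.45, -0.492,-0.487,0.056,0,0,0.616,0.45, -0.492,-0.487,0.056,0,0,0.616,0.45, -0.492,-0.487,0.056,0,0,0.616,0.45, -0.492,-0.487,0.056,0,0,0.616,0.45, -0.492,-0.487,0.056,0,0,0.616,0.45, -0.492,-0.487,0.056,0,0,0.616,0.45, -0.492,-0.487,0.056,0,0,0.616,0.45, -0.492,-0.487,0.056,0,0,0.616,0.45, -0.492,-0.487,0.056,0,0,0.616,0.45, -0.492,-0.487,0.056,0,0,0.616,0.45, -0.492,-0.487,0.056,0,0,0.616,0.45]'; python3 go.py .496 -.0594 .155 37.7
python3 - <<'E'
from h import *
c=camera("side");cv2.imwrite("pics/s2.png",cv2.resize(c["frame"][90:270,160:400,::-1],None,fx=3,fy=3,interpolation=cv2.INTER_CUBIC))
E
```

```text
time_s: 2.9
eef_pos: [0.4961, -0.0588, 0.2006]
eef_rot: [0.0, 0.44, 0.898, 0.0]
wrist_force: [0.0, 0.1, -0.0]
opening: 0.55
grasp_force: 0.0
t 2.9 F [ 0.0141  0.1461 -0.0188] shift [-0.0004 -0.0004  0.0456] turn [0.0003 0.0004 0.0015]
```

View pics/s2.png

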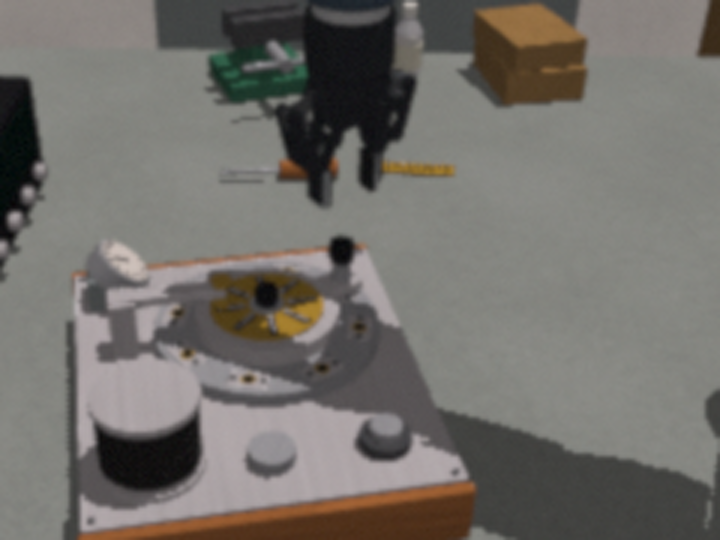

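The jaws (318,200)/(370,188) straddle the knob (341,250) from above. I'll descend and close in stages, watching the force.

```bash
python3 -m jog '[0,0,0.045,0,0,0,0.45, 0,0,0.06,0,0,0,0.45, 0,0,0.0715,0,0,0,0.45, 0,0,0.0715,0,0,0,0.62, 0,0,0.0715,0,0,0,0.62]' && python3 -m jog '[0,0,0,0,0,0,0.67,0,0,0,0,0,0,0.67]' && python3 -m jog '[0,0,0,0,0,0,0.69,0,0,0,0,0,0,0.69]'
```

```text
time_s: 3.58
eef_pos: [0.497, -0.06, 0.1298]
eef_rot: [0.001, 0.441, 0.898, 0.0]
wrist_force: [-0.0, 0.5, 1.1]
opening: 0.384
grasp_force: 0.0
time_s: 3.82
eef_pos: [0.4966, -0.0599, 0.1294]
eef_rot: [0.001, 0.441, 0.898, 0.0]
wrist_force: [-0.1, -0.4, 0.2]
opening: 0.326
grasp_force: 0.0
time_s: 4.08
eef_pos: [0.4962, -0.0597, 0.1289]
eef_rot: [0.0, 0.441, 0.898, -0.0]
wrist_force: [-0.2, -0.0, 0.3]
opening: 0.311
grasp_force: 0.0
```

```bash
python3 -m jog '[0,0,0,0,0,0,0.71,0,0,0,0,0,0,0.71]' && python3 -m jog '[0,0,0,0,0,0,0.73,0,0,0,0,0,0,0.73]'
```

```text
time_s: 4.32
eef_pos: [0.4965, -0.0596, 0.1289]
eef_rot: [0.0, 0.441, 0.898, 0.0]
wrist_force: [1.1, 2.5, 0.4]
opening: 0.29
grasp_force: 1.1
time_s: 4.58
eef_pos: [0.4967, -0.0594, 0.129]
eef_rot: [0.0, 0.441, 0.898, 0.0]
wrist_force: [3.1, 4.5, -0.1]
opening: 0.275
grasp_force: 15.1
```

```bash
python3 -m jog '[0,0.0005,0,0,0,0,0.85,0,0.0005,0,0,0,0,0.85,0,0.0005,0,0,0,0,0.85]' && python3 -m jog '[0,0,-0.002,0,0,0,0.85,0,0,-0.002,0,0,0,0.85]' && python3 -m jog '[0,0,-0.002,0,0,0,0.85,0,0,-0.002,0,0,0,0.85]'
```

```text
time_s: 4.95
eef_pos: [0.4969, -0.0594, 0.1292]
eef_rot: [0.0, 0.441, 0.898, 0.0]
wrist_force: [0.7, 4.0, 6.2]
opening: 0.26
grasp_force: 58.7
time_s: 5.2
eef_pos: [0.4966, -0.0592, 0.1299]
eef_rot: [-0.0, 0.441, 0.898, 0.0]
wrist_force: [7.2, 2.5, -6.0]
opening: 0.26
grasp_force: 59.0
time_s: 5.45
eef_pos: [0.4965, -0.0592, 0.1317]
eef_rot: [-0.0, 0.441, 0.898, 0.0]
wrist_force: [5.8, 2.3, -8.0]
opening: 0.259
grasp_force: 59.0
```

```bash
python3 -m jog '[0,0.0008,-0.003,0,0,0,0.85,0,0.0008,-0.003,0,0,0,0.85]' && python3 -m jog '[0,0,-0.002,0,0,0,0.85,0,0,-0.002,0,0,0,0.85]'; python3 go.py .4960 -.0594 .138 37.7
```

```text
time_s: 5.7
eef_pos: [0.4965, -0.0589, 0.1345]
eef_rot: [-0.001, 0.441, 0.898, -0.0]
wrist_force: [4.4, 0.1, -8.3]
opening: 0.255
grasp_force: 59.1
time_s: 5.95
eef_pos: [0.4965, -0.0588, 0.1372]
eef_rot: [-0.001, 0.441, 0.898, -0.0]
wrist_force: [2.8, 0.0, -10.1]
opening: 0.26
grasp_force: 59.1
t 5.95 F [  2.8225   0.0284 -10.101 ] shift [-0.0001 -0.0008 -0.0008] turn [-0.0011 -0.0013 -0.0002]
```

```bash
python3 -m jog '[-0.0019,0,0,0,0,-0.0218,0.85,-0.0037,0.0001,0,0,0,-0.0436,0.85]' && python3 -m jog '[-0.0037,0.0001,0,0,0,-0.0436,0.85,-0.0074,0.0003,0,0,0,-0.0873,0.85,-0.0111,0.0007,0,0,0,-0.1309,0.85]'; python3 go.py .5632 -.0074 .138 47.7
```

```text
time_s: 6.2
eef_pos: [0.4988, -0.0618, 0.1373]
eef_rot: [-0.001, 0.42, 0.907, -0.0]
wrist_force: [0.2, 0.2, -9.9]
opening: 0.256
grasp_force: 59.1
time_s: 6.58
eef_pos: [0.5065, -0.0699, 0.1373]
eef_rot: [-0.001, 0.36, 0.933, -0.0]
wrist_force: [0.2, 0.0, -10.1]
opening: 0.26
grasp_force: 59.1
t 6.575 F [  0.2375   0.0176 -10.1391] shift [-0.0001  0.0844 -0.0009] turn [-0.0014 -0.0019  0.0024]
```

```bash
python3 -m jog '[-0.0074,0.0003,0,0,0,-0.0873,0.85,-0.0148,0.0013,0,0,0,-0.1745,0.85,-0.022,0.0029,0,0,0,-0.2618,0.85,-0.0291,0.0051,0,0,0,-0.3491,0.85,-0.0359,0.008,0,0,0,-0.4363,0.85,-0.0386,0.0093,0,0,0,-0.4712,0.85,-0.0386,0.0093,0,0,0,-0.4712,0.85]' && python3 -m jog '[0,0,0.001,0,0,0,0.85,0,0,0.001,0,0,0,0.85]' && python3 -m jog '[0,0,0.0005,0,0,0,0.85,0,0,0.0005,0,0,0,0.85]'; python3 go.py .5632 -.0074 .138 74.7
```

```text
time_s: 7.45
eef_pos: [0.5415, -0.0897, 0.1374]
eef_rot: [-0.001, 0.133, 0.991, -0.001]
wrist_force: [-1.3, -5.7, -8.6]
opening: 0.261
grasp_force: 59.3
time_s: 7.7
eef_pos: [0.5415, -0.0897, 0.1366]
eef_rot: [-0.001, 0.133, 0.991, -0.001]
wrist_force: [-2.3, -6.6, -9.5]
opening: 0.262
grasp_force: 59.3
time_s: 7.95
eef_pos: [0.5415, -0.0897, 0.1362]
eef_rot: [-0.0, 0.133, 0.991, -0.001]
wrist_force: [-1.7, -5.9, -9.3]
opening: 0.258
grasp_force: 59.3
t 7.95 F [-1.7242 -5.9497 -9.3435] shift [ 0.0008  0.0851 -0.002 ] turn [-0.0017 -0.0008 -0.0006]
```

```bash
python3 -m jog '[0,-0.0006,0.0005,0,0,0,0.85,0,-0.0006,0.0005,0,0,0,0.85]' && python3 -m jog '[0,0,0.0005,0,0,0,0.85,0,0,0.0005,0,0,0,0.85]' && python3 -m jog '[0,0,0.0005,0,0,0,0.85,0,0,0.0005,0,0,0,0.85]' | sed -n '2p;4p'
```

```text
time_s: 8.2
eef_pos: [0.5415, -0.0898, 0.1357]
eef_rot: [-0.0, 0.133, 0.991, -0.0]
wrist_force: [-2.9, -4.9, -8.9]
opening: 0.262
grasp_force: 59.3
time_s: 8.45
eef_pos: [0.5415, -0.0897, 0.1352]
eef_rot: [-0.0, 0.133, 0.991, -0.0]
wrist_force: [-2.4, -5.3, -9.2]
opening: 0.254
grasp_force: 59.3
eef_pos: [0.5416, -0.0898, 0.1349]
wrist_force: [-3.0, -4.6, -7.3]
```

```bash
python3 -m jog '[0,-0.0006,0.0004,0,0,0,0.85,0,-0.0006,0.0004,0,0,0,0.85]'| sed -n '2p;4p' && python3 -m jog '[0,0,0.0004,0,0,0,0.85,0,0,0.0004,0,0,0,0.85]'| sed -n '2p;4p'
```

```text
eef_pos: [0.5417, -0.0899, 0.1347]
wrist_force: [-4.4, -1.7, -5.3]
eef_pos: [0.542, -0.09, 0.1344]
wrist_force: [-3.6, -0.8, -2.8]
```

```bash
f(){ sed -n '2p;4p'|tr '\n' ' ';echo; }
python3 -m jog '[-0.0011,0,0,0,0,-0.0131,0.85,-0.0011,0,0,0,0,-0.0131,0.85]'|f;python3 -m jog '[-0.0011,0,0,0,0,-0.0131,0.85,-0.0011,0,0,0,0,-0.0131,0.85]'|f;python3 -m jog '[-0.0011,0,0,0,0,-0.0131,0.85,-0.0011,0,0,0,0,-0.0131,0.85]'|f;python3 -m jog '[-0.0011,0,0,0,0,-0.0131,0.85,-0.0011,0,0,0,0,-0.0131,0.85]'|f
```

```text
eef_pos: [0.5431, -0.0903, 0.1342] wrist_force: [-3.9, -0.7, -1.3] 
eef_pos: [0.5442, -0.0906, 0.1341] wrist_force: [-4.4, -0.6, -1.4] 
eef_pos: [0.5453, -0.0909, 0.1341] wrist_force: [-2.8, -0.4, -0.7] 
eef_pos: [0.5463, -0.0912, 0.1339] wrist_force: [-1.5, -0.2, -3.5]
```

```bash
f(){ sed -n '2p;4p'|tr '\n' ' ';echo; }
python3 -m jog '[-0.0006,0,0,0,0,-0.007,0.85,-0.0006,0,0,0,0,-0.007,0.85]'|f;python3 -m jog '[-0.0006,0,0,0,0,-0.007,0.85,-0.0006,0,0,0,0,-0.007,0.85]'|f
```

```text
eef_pos: [0.5468, -0.0913, 0.1335] wrist_force: [1.0, -0.6, -9.2] 
eef_pos: [0.5471, -0.0913, 0.1337] wrist_force: [0.4, 0.1, -8.0]
```

The z force is back to the full spring load, so the pin is over the hole. I'll lower it carefully.

```bash
f(){ sed -n '2p;4p'|tr '\n' ' ';echo; }
python3 -m jog '[0,0,0.0007,0,0,0,0.85,0,0,0.0007,0,0,0,0.85]'|f;python3 -m jog '[0,0,0.0007,0,0,0,0.85,0,0,0.0007,0,0,0,0.85]'|f
```

```text
eef_pos: [0.5471, -0.0913, 0.1332] wrist_force: [-0.2, -0.7, -8.4] 
eef_pos: [0.5472, -0.0914, 0.1325] wrist_force: [-0.1, -0.3, -8.2]
```

```bash
f(){ sed -n '2p;4p'|tr '\n' ' ';echo; }
python3 -m jog '[0,0,0.001,0,0,0,0.85,0,0,0.001,0,0,0,0.85]'|f;python3 -m jog '[0,0,0.001,0,0,0,0.85,0,0,0.001,0,0,0,0.85]'|f;python3 -m jog '[0,0,0.001,0,0,0,0.85,0,0,0.001,0,0,0,0.85]'|f
```

```text
eef_pos: [0.5473, -0.0914, 0.1316] wrist_force: [0.8, -0.1, -7.5] 
eef_pos: [0.5473, -0.0914, 0.1306] wrist_force: [0.3, 0.3, -8.4] 
eef_pos: [0.5474, -0.0914, 0.1296] wrist_force: [1.1, -0.5, -7.7]
```

```bash
f(){ sed -n '2p;4,6p'|tr '\n' ' ';echo; }
python3 -m jog '[0,0,0.0007,0,0,0,0.85,0,0,0.0007,0,0,0,0.85]'|f;python3 -m jog '[0,0,0.0006,0,0,0,0.85,0,0,0.0006,0,0,0,0.85]'|f
```

```text
eef_pos: [0.5475, -0.0914, 0.1293] wrist_force: [-0.3, 0.3, -3.4] opening: 0.257 grasp_force: 60.0 
eef_pos: [0.5476, -0.0915, 0.1292] wrist_force: [-2.8, 2.2, 3.9] opening: 0.256 grasp_force: 60.6
```

The pin has bottomed at the home height of 0.1292. I'll ease off, open and rise.

```bash
python3 -m jog '[0,0,-0.0004,0,0,0,0.85,0,0,-0.0004,0,0,0,0.7,0,0,-0.0004,0,0,0,0.62,0,0,-0.0004,0,0,0,0.5,0,0,-0.0004,0,0,0,0.45,0,0,-0.0004,0,0,0,0.45]' && python3 -m jog '[0,0,-0.02,0,0,0,0.45,0,0,-0.04,0,0,0,0.45,0,0,-0.08,0,0,0,0.45,0,0,-0.08,0,0,0,0.45]'
python3 - <<'E'
from h import *
out=[]
for n,(x0,y0,x1,y1) in dict(top=(200,130,300,225),side=(190,140,320,260)).items():
    c=camera(n);out.append(cv2.resize(c["frame"][y0:y1,x0:x1,::-1],(390,370),interpolation=cv2.INTER_CUBIC))
    for s in spot_in(c,"plunger_knob")[:1]:print(s)
cv2.imwrite("pics/r.png",np.hstack(out))
E
python3 go.py .4587 .1382 .16 75
```

```text
time_s: 13.2
eef_pos: [0.5472, -0.0914, 0.1287]
eef_rot: [0.0, 0.1, 0.995, -0.0]
wrist_force: [-0.2, 0.7, -0.1]
opening: 0.547
grasp_force: 0.0
time_s: 13.7
eef_pos: [0.5494, -0.0922, 0.2124]
eef_rot: [0.003, 0.1, 0.995, -0.001]
wrist_force: [0.0, 0.6, -0.1]
opening: 0.553
grasp_force: 0.0
{'xyz': [0.5443, -0.0824, 0.1191], 'confidence': 0.48}
t 13.9 F [-0.3221 -0.4782 -0.0885] shift [0.1317 0.2072 0.0478] turn [ 0.0003 -0.002   0.0611]
```

View pics/r.png

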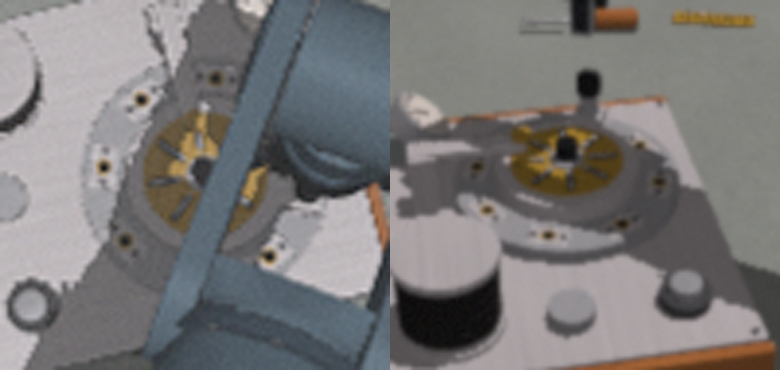

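The knob now stands at the next hole, its z reads 0.119, and the vacated home hole is visible at (638,145) in the side half. Next is the button, with the fingers shut.

```bash
python3 -m jog '[0.132,0.207,0,0,0,0,1,0.132,0.207,0,0,0,0,1,0.132,0.207,0,0,0,0,1,0.132,0.207,0,0,0,0,1,0.132,0.207,0,0,0,0,1,0.132,0.207,0.048,0,0,0,1,0.132,0.207,0.075,0,0,0,1,0.132,0.207,0.09,0,0,0,1,0.132,0.207,0.09,0,0,0,1]'
python3 go.py .4587 .1382 .110 75
python3 - <<'E'
from h import *
out=[]
for n,(x0,y0,x1,y1) in dict(top=(180,170,240,230),side=(250,180,330,260)).items():
    c=camera(n);out.append(cv2.resize(c["frame"][y0:y1,x0:x1,::-1],(390,390),interpolation=cv2.INTER_CUBIC))
cv2.imwrite("pics/b.png",np.hstack(out))
E
```

```text
time_s: 15.02
eef_pos: [0.4586, 0.1371, 0.1176]
eef_rot: [-0.001, 0.101, 0.995, -0.0]
wrist_force: [-0.1, -0.1, 0.3]
opening: -0.002
grasp_force: 0.0
t 15.025 F [-0.1109 -0.1116  0.2735] shift [0.0001 0.0011 0.0076] turn [-0.0008 -0.0026  0.0602]
```

View pics/b.png

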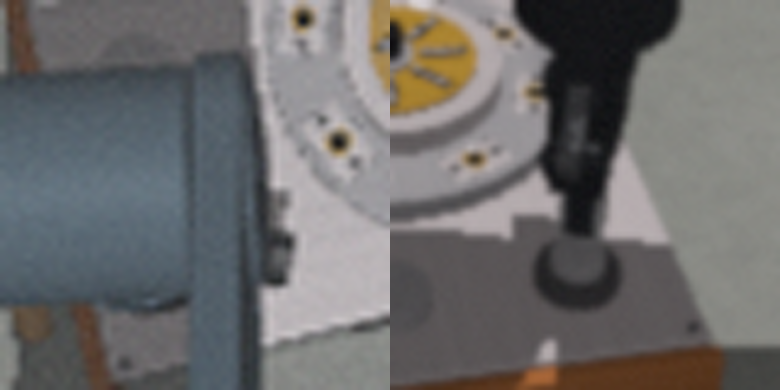

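The shut fingertips stand right over the chrome button at (580,240) in the side half. I'll press in steps.

```bash
f(){ sed -n '2p;4p'|tr '\n' ' ';echo; }
python3 -m jog '[0,0.001,0.009,0,0,0,1,0,0.001,0.009,0,0,0,1]'|f;python3 -m jog '[0,0,0.004,0,0,0,1,0,0,0.004,0,0,0,1]'|f;python3 -m jog '[0,0,0.002,0,0,0,1,0,0,0.002,0,0,0,1]'|f;python3 -m jog '[0,0,0.0015,0,0,0,1,0,0,0.0015,0,0,0,1]'|f
```

```text
eef_pos: [0.4592, 0.1388, 0.1096] wrist_force: [-0.0, -0.0, 0.7] 
eef_pos: [0.4597, 0.1388, 0.1059] wrist_force: [0.8, -0.3, 2.6] 
eef_pos: [0.4597, 0.1388, 0.1039] wrist_force: [0.4, 0.6, 3.8] 
eef_pos: [0.4597, 0.1388, 0.1024] wrist_force: [1.2, 0.1, 3.9]
```

```bash
f(){ sed -n '2p;4p'|tr '\n' ' ';echo; }
python3 -m jog '[0,0,0.0015,0,0,0,1,0,0,0.0015,0,0,0,1]'|f;python3 -m jog '[0,0,0.0012,0,0,0,1,0,0,0.0012,0,0,0,1]'|f;python3 -m jog '[0,0,0.001,0,0,0,1,0,0,0.001,0,0,0,1]'|f
```

```text
eef_pos: [0.4597, 0.1388, 0.101] wrist_force: [0.5, 0.5, 6.7] 
eef_pos: [0.4598, 0.1388, 0.1008] wrist_force: [-3.8, 0.8, 16.8] 
eef_pos: [0.4598, 0.1388, 0.1007] wrist_force: [-8.5, -0.5, 25.9]
```

The button is hard on its stop, well past 5 N. I'll let go, retreat and look.

```bash
python3 -m jog '[0,0,-0.005,0,0,0,1,0,0,-0.02,0,0,0,1,0,0,-0.06,0,0,0,1,0,0,-0.1,0,0,0,1,0,0,-0.14,0,0,0,1]' && python3 go.py .3 .4 .26 75
python3 -m jog '[0.1,0.24,-0.02,0,0,0,1,0.1,0.24,-0.02,0,0,0,1,0.1,0.24,-0.02,0,0,0,1,0.1,0.24,-0.02,0,0,0,1,0.1,0.24,-0.02,0,0,0,1,0.1,0.24,-0.02,0,0,0,1]'
python3 - <<'E'
from h import *
out=[]
for n,(x0,y0,x1,y1) in dict(top=(170,110,310,235),side=(175,160,320,280)).items():
    c=camera(n);out.append(cv2.resize(c["frame"][y0:y1,x0:x1,::-1],(400,360),interpolation=cv2.INTER_CUBIC))
    a=np.deg2rad(217.9+41.5)
    print(n,proj(c,[.5632+.085*np.cos(a),-.0074+.085*np.sin(a),.13]), [s for s in spot_in(c,"plunger_knob")[:1]])
cv2.imwrite("pics/e.png",np.hstack(out))
E
```

```text
time_s: 17.5
eef_pos: [0.4585, 0.1387, 0.2396]
eef_rot: [-0.001, 0.1, 0.995, -0.0]
wrist_force: [0.6, 0.8, 0.7]
opening: -0.0
grasp_force: 0.0
t 17.5 F [0.5804 0.7718 0.6581] shift [ 0.2075  0.2245 -0.0202] turn [-0.0005 -0.0014  0.0611]
time_s: 18.25
eef_pos: [0.4085, 0.3939, 0.2581]
eef_rot: [-0.0, 0.099, 0.995, -0.001]
wrist_force: [-0.0, -0.2, 0.0]
opening: -0.006
grasp_force: 0.0
top [[278.69869884 177.2283367 ]] [{'xyz': [0.555, -0.0054, 0.0743], 'confidence': 0.67}]
side [[255.56263156 163.75392856]] [{'xyz': [0.4561, 0.1469, 0.0824], 'confidence': 0.44}]
```

View pics/e.png

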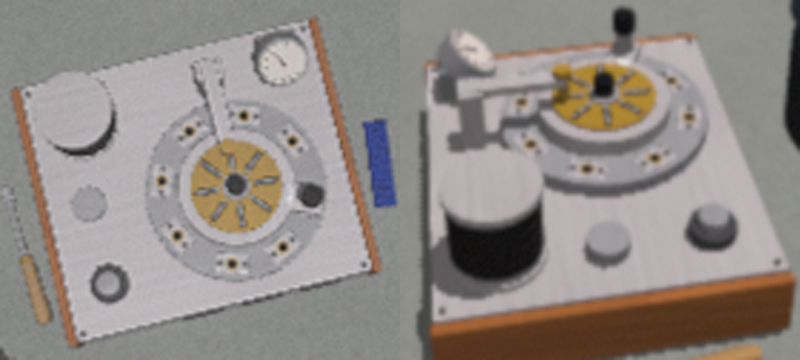

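The knob is on the next hole. Its top is at (624,12) in the side half against (622,11) predicted for fully home. The button is up again and the bystanders haven't moved.

```bash
python3 -c "from bench import hand_in;print(hand_in())"
```

```text
the job is handed in; nothing more can be done
None
```

I indexed the turntable one hole counter-clockwise (about 41°) with the pin fully home, then pressed the start button to its stop and let it go. I handed the job in at about 18 s, with no verdict returned.

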